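Tip an engraving block out of its nest and lay it on the board

TASK

Take the copper-faced engraving block out of the green fixture: it sits flush in its pocket, so press down the end under the wooden hand-rest bridge until the block tips and stays tipped, then lift it out by the raised end. Lay it gently, copper face up, lengthwise in the middle of the wooden board, let go, and leave the hammer, the tin and the copper offcut where they are.

Things in the scene. Friction and masses are not known exactly. Their poses are not given: they have to be found in the camera images.
- block: Engraving block: dark hardwood with a 3 mm copper face on top, 120 x 50 x 20 mm (x, y, z), about 0.22 kg, loose, with a brass motif on the face 30 mm from the centre towards -x. Origin: centre of the underside. x along its length towards the end to be pressed, z up out of the copper face.
- nest: Fixed green fixture, 160 mm long (x -81.5 to +78.5 mm), 89 mm wide, rim 52 mm above the bench. Origin: on the bench under the pivot edge; x along the pocket, roughly towards the robot, to the end under the bridge; z up. Pocket x -63.5 to +62.5 mm, 53 mm wide; the block starts flush with the rim, gaps 1 mm at the -x end, 5 mm at the bridge end, 1.5 mm at the sides.
- pivot (a point): Middle of the pivot edge across the pocket floor, 32 mm above the bench. Away from the bridge (fixture x below 0) the floor is flat and carries the block; on the bridge side it falls away as a 25 degree ramp. The block's centre starts 2.5 mm away from the bridge. Its axes are the fixture's.
- press (a point): Point to press, on the block's top face 33 mm from the pivot edge towards fixture +x, under the edge of the bridge. About 1 N rocks the block over the edge; past about 12 degrees it goes over by itself and stays lying on the ramp, 25 degrees tipped, its other end raised clear of the rim. This point of the face sinks about 13 mm. Site fixed to the fixture.
- bridge (a point): Middle of the underside of the fixed wooden hand-rest bridge, 112 mm above the bench: 40 mm wide (fixture x 26 to 66 mm), 142 mm long across, 48 mm thick, on two posts 26 x 22 mm at fixture x 46, y +-58 mm. Only a tool tilted 30 to 45 degrees, fingers pointing down and to fixture +x, reaches the pressing point under it.
- board: Fixed light wooden board, 200 x 120 x 18 mm (x, y, z), no lip. Origin: centre of the underside on the bench; top 18 mm above it; x along its length.
- tin: Closed red food tin, 68 mm across, 85 mm tall, loose; leave alone. Origin: centre of the underside.
- hammer: Hammer with wooden handle, 240 mm long, lying on the bench beside the work; leave alone. Origin near mid-length, x along the handle towards the head.
- offcut: Copper sheet offcut, 80 x 70 x 6 mm, loose on the bench; leave alone. Origin: centre of the underside.
There are look-alikes about, which are no part of the job. What is meant by the block is not pink, and is the larger of those in its own colour.

How it is judged:
By the outcome, as a careful person would: the job done as asked, in the order asked, and still so for the second after the job is handed in, with the robot touching nothing.
It also fails if it takes over 64 s, if anything falls off the work surface, if the arm or the gripper's body presses on something with over 40 N, if the wrist force passes 120 N, or if a joint passes its speed limit or range.

ROBOT

A 6-joint arm with a two-finger parallel gripper is mounted at the origin on the work surface. World frame = base frame: x ahead of the robot, y to its left, z up, the work surface at z = 0. Lengths are in m, angles in degrees, forces in N, time in s.
With the tool pointing down it reaches from about 0.275 to 0.825 m from the base axis. Payload 5.2 kg.
Tool frame: the origin (TCP) lies on the centre line of the jaws, within the pads' length; the fingertips stand 14 mm ahead of it and the grasp point (between the pads) lies 5 mm behind it; z points along the fingers, x is the direction in which the jaws open and shut, and the axes are right-handed (so a half turn about z gives the same grasp; the last joint's range is limited). The gripper opens to 93 mm and grips with 3 to 60 N. Pads are 15 mm wide; open, the fingers measure 128 mm over their backs; the gripper's body (75 mm by 188 mm) begins 65 mm behind the grasp point.
Start: joints at [56.562, 14.817, 87.949, -0, 77.235, -11.62], TCP at [0.204, 0.511, 0.205] pointing down, gripper open.
Joint ranges: [-179.93, 179.93], [-52.35, 119.4], [10.71, 147.94], [-69.91, 249.91], [12.55, 155.21], [-178.61, 178.61]. Speed limits (degrees/s): [147.25, 147.25, 180, 180, 180, 180].

INTERFACE

Orientations are given as a 3x3 rotation matrix whose columns are the frame's x, y, z axes.
In Python, from workcell import telemetry, eyes, ticket, nets gives the robot as it stands.
- The arm moves only by the shell command python3 -m pendant 'ROWS' [FORCE]. ROWS is JSON, a list of rows, each an object with "slide": the shift along the tool's x, y, z in m, a list of three; "dr": the turn, a rotation vector about the tool's x, y, z in degrees, a list of three; "hand": the finger opening in m, from 0 to 0.093. In form: [{"slide": [tx, ty, tz], "dr": [ax, ay, az], "hand": hand}, ...]. A call has 1 to 12 rows; each row is the pose to reach, as a shift and turn from the pose commanded when the call began, along the tool's axes at that moment; what a row does not reach only later rows make up. A row lasts 1/12 s, in which the tool goes at most 41.7 mm and 7.16 degrees, less where a joint would pass 70% of its speed; a pose out of reach is approached as far as the arm can. A call with a gripper value outside its range is refused whole. The fingers move at their own pace and stop on an object; FORCE is the grip in N (left out, the last holds). Time passes only in rows, so rows that repeat a pose let the fingers close. It gives the time, the measured TCP pose, the force and the opening at its end, in the units of the state.
- telemetry.sense(): the state, without advancing time (a new reading comes with each control period).
- eyes.get_image(name): name is "scene" or "top" or "wrist"; returns (picture, depth): 400x640x3 uint8, red, green, blue; 400x640 float32, m along the optical axis (not along the pixel's ray), 0 where there is no reading.
- eyes.camera_info(name): a dict with "vertical_fov" (degrees; the focal length in pixels is half the picture's height over the tangent of half this angle, whatever the lens; pixels are square), "cx", "cy" (the principal point, pixels), "R" (3x3) and "t" (3): a world point X has camera coordinates R X + t. Camera axes: x right, y down, z forward; pixel columns grow to the right and rows downward; lengths in m; the calibration is good to about 2 mm. The wrist camera is an equidistant fisheye: a pixel r from the principal point sees the ray r / f radians off the axis. A picture is of the moment at which its call begins: read the wrist's pose just before it. camera_info takes no time and is no camera call; for the wrist camera it gives the pose at the moment of the call.
- ticket.finish_job(): hands the job in, once; it reports no verdict.
Trained networks look in the newest picture that a camera, given by its name, has taken for a name from the list of things; names that differ only in an ending like _2 or _b are one class to them, and where a whole thing is asked for, a point or a joint stands for the part that bears it (a point fixed in the world has none). Each returns a list of dicts, best first, with "conf" (0 to 1); they miss things now and then, are a little off and sometimes report something else, mostly with a low value. They report only what shows in the picture. A call takes as long as a camera call. They do not tell look-alikes from the thing itself.
- nets.look_for(camera, label): "point" ([row, column] in pixels, amid what is visible of it).
- nets.outline_of(camera, label): "mask" (400x640 bool, what is visible of it) and "point" ([row, column] in pixels, amid what is visible of it).
- nets.landmark_of(camera, label): "point" ([row, column] in pixels: a listed point, or the origin of a listed thing).
The state is a dict: "t": time; "joints": joint angles; "qvel": joint speeds; "joint_efforts": joint torques, N m; "tool_pos": TCP position; "tool_rot": TCP orientation; "force": force on the tool from outside, world axes, zero at the start; "torque": the same for the moment, N m; "finger_gap": finger opening in m.
Only numpy, scipy, OpenCV 4.12 (cv2) and the standard library are available. Lean on these libraries where they do the work, as an engineer would, in place of code of your own. Each camera call takes 0.05 s, during which the arm holds its last target. There are 200 camera calls.

## Working session

There is one attempt and no reset: what is moved stays moved. The work goes in short steps, Python scripts to look and compute and a shell command to move; the robot and the scene stay as the last step left them, time stands still between calls to the robot, and variables do not carry over. Pictures are saved under pics/ and viewed, about 8 in all and at most 12, crops included, and the job is handed in when it is done.

```bash
ls; mkdir -p pics
cat > h.py <<'E'
import numpy as np, cv2
from workcell import telemetry, eyes, ticket, nets
def snap(n,f=None):
    ci=eyes.camera_info(n); p,d=eyes.get_image(n)
    if f: cv2.imwrite('pics/'+f,cv2.cvtColor(p,cv2.COLOR_RGB2BGR))
    return p,d,ci
def world(n,ci,d,r,c):
    r=np.atleast_1d(r).astype(float);c=np.atleast_1d(c).astype(float)
    f=200/np.tan(np.radians(ci['vertical_fov']/2))
    z=d[np.round(r).astype(int),np.round(c).astype(int)]
    u=(c-ci['cx'])/f;v=(r-ci['cy'])/f
    if n=='wrist':
        th=np.hypot(u,v);k=np.where(th>1e-9,np.tan(th)/np.maximum(th,1e-9),1);u,v=u*k,v*k
    X=np.stack([u*z,v*z,z],1)
    return (X-np.array(ci['t']))@np.array(ci['R'])
E
python3 - <<'E'
from h import *
ims=[]
for n in ['top','scene']:
    p,d,ci=snap(n,n+'0.png')
    print(n,ci['vertical_fov'],np.round(ci['t'],3))
    for l in ['block','nest','board','tin','hammer','offcut','press','bridge','pivot']:
        for o in (nets.landmark_of(n,l) if l in('press','bridge','pivot') else nets.outline_of(n,l))[:3]:
            r,c=o['point']; print(l,round(o['conf'],2),np.round([r,c]),np.round(world(n,ci,d,r,c)[0],3), o['mask'].sum() if 'mask' in o else '')
E
```

```text
pics
top 45.924912420086386 [0.005 0.639 1.176]
block 0.96 [239. 251.] [0.542 0.168 0.049] 656
block 0.75 [184. 211.] [0.69  0.282 0.019] 963
block 0.63 [249. 160.] [0.517 0.413 0.004] 792
nest 0.9 [255. 253.] [0.499 0.148 0.157] 2295
board 0.84 [236. 379.] [ 0.553 -0.161  0.017] 3507
tin 0.68 [150. 301.] [0.767 0.042 0.088] 667
tin 0.23 [239. 253.] [0.542 0.163 0.055] 670
hammer 0.58 [240. 485.] [ 0.545 -0.436  0.024] 1201
offcut 0.62 [247. 161.] [0.522 0.412 0.003] 797
offcut 0.52 [257. 251.] [0.494 0.152 0.158] 2345
press 0.88 [258. 256.] [0.491 0.14  0.158] 
bridge 0.92 [263. 252.] [0.482 0.149 0.16 ] 
pivot 0.84 [246. 255.] [0.525 0.158 0.051] 
scene 44.887651298175676 [ 0.122 -0.452  1.636]
block 0.7 [257. 422.] [0.709 0.29  0.018] 973
block 0.69 [183. 383.] [0.531 0.163 0.052] 747
nest 0.71 [165. 381.] [0.474 0.152 0.051] 3400
board 0.8 [183. 259.] [ 0.582 -0.166  0.019] 2788
tin 0.71 [257. 318.] [0.795 0.044 0.084] 929
hammer 0.8 [164. 168.] [ 0.576 -0.429  0.019] 912
hammer 0.75 [164. 380.] [0.463 0.149 0.041] 3351
offcut 0.71 [201. 474.] [0.505 0.415 0.004] 626
press 0.62 [170. 382.] [0.488 0.156 0.049] 
bridge 0.87 [154. 383.] [0.501 0.149 0.133] 
pivot 0.87 [185. 384.] [0.538 0.166 0.054]
```

Run:
```python
import cv2
a=cv2.imread('pics/top0.png')[120:320,120:520];b=cv2.imread('pics/scene0.png')[110:310,130:530]
cv2.imwrite('pics/a.png',cv2.resize(cv2.vconcat([a,b])[:, :],None,fx=1.5,fy=1.5,interpolation=2))
```

```text
(no output)
```

View pics/a.png

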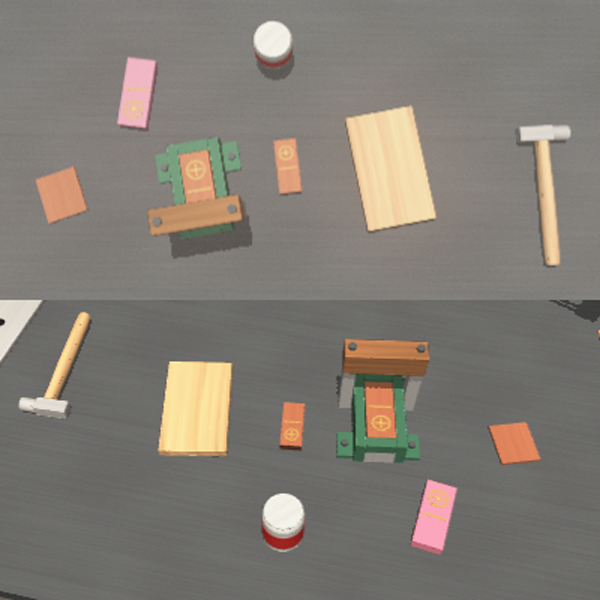

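The picture (shown at 1.5x) has four things that could be taken for the block, given here as top-image row, column:
- Copper block in the green fixture at (239, 251).
- Pink block at (182, 211).
- Small copper block at (230, 311).
- Plain copper offcut at (249, 160).

I choose the one in the fixture: it isn't pink and is the larger of the copper ones. Next I'll measure the poses and check that choice in a close crop.

Run:
```python
from h import *
def rect(P):
    (c,s,a)=cv2.minAreaRect((P[:,:2]*1000).astype(np.float32)); 
    return np.round(c,1),np.round(s,1),round(a,1),np.round(cv2.boxPoints((c,s,a)),0).tolist()
for n in ['top','scene']:
    p,d,ci=snap(n)
    rr,cc=np.mgrid[0:400,0:640]; W=world(n,ci,d,rr.ravel(),cc.ravel()); 
    hsv=cv2.cvtColor(p,cv2.COLOR_RGB2HSV).reshape(-1,3).astype(int); z=W[:,2]; ok=d.ravel()>0
    def reg(x0,x1,y0,y1,z0,z1): return ok&(W[:,0]>x0)&(W[:,0]<x1)&(W[:,1]>y0)&(W[:,1]<y1)&(z>z0)&(z<z1)
    N=reg(.38,.65,.03,.28,.042,.062)
    g=(hsv[:,0]>45)&(hsv[:,0]<90)&(hsv[:,1]>60)
    def clean(m):
        m=m.reshape(400,640).astype(np.uint8); k,l,s,_=cv2.connectedComponentsWithStats(m); 
        return (l==1+np.argmax(s[1:,4])).ravel()
    G=N&g; print(n,'rim+block',G.sum(),rect(W[clean(N)]),'z',np.median(z[G]))
    cu=N&((hsv[:,0]<22)&(hsv[:,1]>90)); cu=clean(cu); print('copper',cu.sum(),rect(W[cu]),np.median(z[cu]))
    B=clean(reg(.38,.65,.0,.3,.145,.175)); print('bridge',rect(W[B]),np.median(z[B]))
    B=clean(reg(.4,.75,-.3,-.0,.010,.026)); 
    B=clean(reg(.4,.75,-.3,-.0,.010,.026)&(hsv[:,2]>130)); print('board',rect(W[B]),np.median(z[B]))
p=cv2.imread('pics/scene0.png')[120:290,340:500]
cv2.imwrite('pics/b.png',cv2.resize(p,None,fx=3.5,fy=3.5,interpolation=2))
```

```text
top rim+block 554 (array([555.1, 169.7]), array([102.3,  89.7]), 10.1, [[497.0, 205.0], [513.0, 117.0], [613.0, 135.0], [598.0, 223.0]]) z 0.05102577111640176
copper 658 (array([546.6, 167.2]), array([84.7, 51.9]), 10.1, [[500.0, 185.0], [509.0, 134.0], [593.0, 149.0], [584.0, 200.0]]) 0.05130058344529174
bridge (array([479.8, 156.2]), array([ 39.9, 142.6]), 10.1, [[448.0, 223.0], [473.0, 82.0], [512.0, 90.0], [487.0, 230.0]]) 0.15894219462854225
board (array([ 565.8, -164.1]), array([200.4, 120.9]), 11.3, [[456.0, -124.0], [479.0, -243.0], [676.0, -204.0], [652.0, -85.0]]) 0.016972743782219156
scene rim+block 917 (array([529.6, 174.9]), array([161.5, 112.9]), 10.3, [[440.0, 216.0], [460.0, 105.0], [619.0, 134.0], [599.0, 245.0]]) z 0.051510290799234956
copper 723 (array([527.6, 164. ]), array([128.2,  52.3]), 10.5, [[460.0, 178.0], [469.0, 127.0], [595.0, 150.0], [586.0, 201.0]]) 0.05158121194103189
bridge (array([483.3, 154.5]), array([ 44.4, 141.9]), 10.0, [[449.0, 221.0], [474.0, 81.0], [518.0, 89.0], [493.0, 228.0]]) 0.15904647106685665
board (array([ 568.4, -165.4]), array([203.3, 121.3]), 11.6, [[457.0, -126.0], [481.0, -245.0], [680.0, -204.0], [656.0, -85.0]]) 0.017617767490411402
```

View pics/b.png

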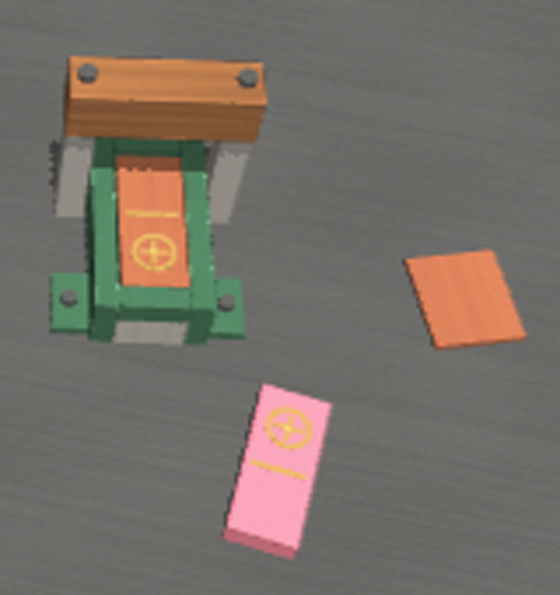

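The crop confirms it: a copper-faced block with a brass motif, seated in the green fixture under the bridge. Top and scene put the fixture origin at about (526.5, 164.2) mm with its +x axis at yaw 190.2°. The board centre is (566, -164) mm, yaw 11.3°.

```bash
cat >> h.py <<'E'
from scipy.spatial.transform import Rotation as Ro
O=np.array([.5265,.1642,0]); YAW=190.2
def axes(yaw=YAW):
    a=np.radians(yaw); return np.array([np.cos(a),np.sin(a),0]),np.array([-np.sin(a),np.cos(a),0])
def Rt(t,yaw=YAW,s=1):
    u,v=axes(yaw);t=np.radians(t);z=np.sin(t)*u-np.array([0,0,np.cos(t)]);x=s*v
    return np.stack([x,np.cross(z,x),z],1)
def nestpt(x,y,z,o=O,yaw=YAW):
    u,v=axes(yaw); return o+x*u+y*v+np.array([0,0,z])
def go(tip,R,ahead=.014,frm=None):
    """slide/dr from current (or frm=(p,R)) to put point `ahead` of TCP at tip"""
    s=telemetry.sense(); p,R0=frm or (np.array(s['tool_pos']),np.array(s['tool_rot']))
    tcp=tip-ahead*R[:,2]
    sl=R0.T@(tcp-p); dr=Ro.from_matrix(R0.T@R).as_rotvec(degrees=True)
    print('tcp',np.round(tcp,4),'slide',np.round(sl,4).tolist(),'dr',np.round(dr,2).tolist()); return tcp,R
E
python3 - <<'E'
from h import *
s=telemetry.sense(); print(np.round(s['tool_rot'],3).tolist(),s['t'])
for sg in(1,-1):
    print(sg)
    f=go(nestpt(-.04,0,.27),Rt(0,s=sg)); go(nestpt(-.04,0,.27),Rt(38,s=sg),frm=f)
E
```

```text
[[0.372, 0.928, 0.0], [0.928, -0.372, -0.0], [-0.0, 0.0, -1.0]] 1.1
1
tcp [0.5659 0.1713 0.284 ] slide [-0.1807, 0.4617, -0.0789] dr [0.0, -0.0, 147.98]
tcp [0.5744 0.1728 0.281 ] slide [0.0, -0.0086, 0.003] dr [-38.0, 0.0, -0.0]
-1
tcp [0.5659 0.1713 0.284 ] slide [-0.1807, 0.4617, -0.0789] dr [0.0, 0.0, -32.02]
tcp [0.5744 0.1728 0.281 ] slide [-0.0, 0.0086, 0.003] dr [38.0, -0.0, -0.0]
```

```bash
python3 -m pendant '[{"slide":[0,0,-0.08],"dr":[0,0,0],"hand":0.0},{"slide":[0,0,-0.08],"dr":[0,0,0],"hand":0.0},{"slide":[-0.04,0.1,-0.08],"dr":[0,0,-7],"hand":0.0},{"slide":[-0.181,0.462,-0.079],"dr":[0,0,-32],"hand":0.0},{"slide":[-0.181,0.462,-0.079],"dr":[0,0,-32],"hand":0.0},{"slide":[-0.181,0.462,-0.079],"dr":[0,0,-32],"hand":0.0},{"slide":[-0.181,0.462,-0.079],"dr":[0,0,-32],"hand":0.0},{"slide":[-0.181,0.462,-0.079],"dr":[0,0,-32],"hand":0.0},{"slide":[-0.181,0.462,-0.079],"dr":[0,0,-32],"hand":0.0},{"slide":[-0.181,0.462,-0.079],"dr":[0,0,-32],"hand":0.0},{"slide":[-0.181,0.462,-0.079],"dr":[0,0,-32],"hand":0.0},{"slide":[-0.181,0.462,-0.079],"dr":[0,0,-32],"hand":0.0}]' 20
python3 - <<'E'
from h import *
f=go(nestpt(-.04,0,.27),Rt(0,s=-1))
s=telemetry.sense();print(np.round(s['qvel'],1),s['finger_gap'])
p,d,ci=snap('wrist','w1.png')
print(nets.landmark_of('wrist','pivot')[:2],nets.landmark_of('wrist','press')[:2],nets.look_for('wrist','block')[:2])
E
```

```text
t: 2.1
tool_pos: [0.4949, 0.2373, 0.2845]
tool_rot: [[-0.177, 0.984, 0.0], [0.984, 0.177, 0.0], [0.0, 0.001, -1.0]]
force: [-0.1, 1.4, 0.5]
finger_gap: 0.0177
tcp [0.5659 0.1713 0.284 ] slide [-0.0775, 0.0582, 0.0005] dr [0.03, -0.01, -0.02]
[-46.1  18.1 -22.5   0.3   4.3 -45.7] 0.01765618002956028
[] [] [{'point': [201.5, 265.1], 'conf': 0.88}, {'point': [275.0, 325.7], 'conf': 0.82}]
```

View pics/w1.png

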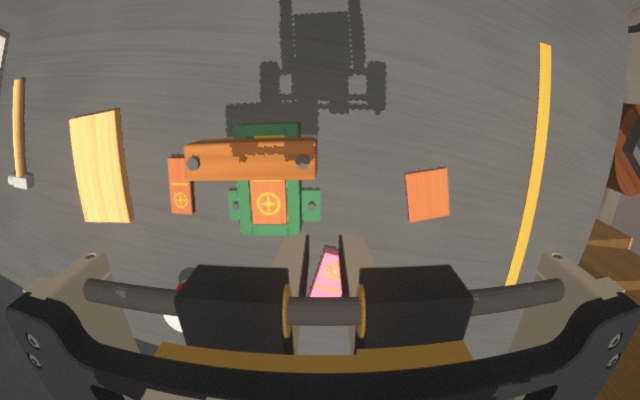

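The wrist image shows the fixture block at (row 204, column 268), the bridge above it and the pink block under the fingers. Before tilting I need to know where the camera sits on the gripper.

```bash
python3 -m pendant '[{"slide":[-0.078,0.058,0.0],"dr":[0,0,0],"hand":0.0},{"slide":[-0.078,0.058,0.0],"dr":[0,0,0],"hand":0.0},{"slide":[-0.078,0.058,0.0],"dr":[0,0,0],"hand":0.0},{"slide":[-0.078,0.058,0.0],"dr":[0,0,0],"hand":0.0},{"slide":[-0.078,0.058,0.0],"dr":[0,0,0],"hand":0.0},{"slide":[-0.078,0.058,0.0],"dr":[0,0,0],"hand":0.0}]'
python3 - <<'E'
from h import *
s=telemetry.sense();R0=np.array(s['tool_rot']);p0=np.array(s['tool_pos'])
n='wrist';ci=eyes.camera_info(n)
R,t=np.array(ci['R']),np.array(ci['t']); print('cam in tool',np.round(R0.T@(-R.T@t-p0),3), 'axis',np.round(R0.T@R[2],2))
p,d=eyes.get_image(n)
rr,cc=np.mgrid[0:400,0:640]; W=world(n,ci,d,rr.ravel(),cc.ravel()); z=W[:,2]
u,v=axes();L=np.stack([(W-O)@u,(W-O)@v,z],1)
hsv=cv2.cvtColor(p,cv2.COLOR_RGB2HSV).reshape(-1,3).astype(int); ok=(d.ravel()>0)
near=ok&(abs(L[:,0]+.02)<.12)&(abs(L[:,1])<.09)
def show(k,m):
    m=m.reshape(400,640).astype(np.uint8); c,l,st,_=cv2.connectedComponentsWithStats(m); m=(l==1+np.argmax(st[1:,4])).ravel()
    Q=(L[m]*1000).astype(np.float32); r=cv2.minAreaRect(Q[:,:2].copy()); print(k,m.sum(),np.round(r[0],1),np.round(r[1],1),round(r[2],2),'x',np.percentile(Q[:,0],[0,2,98,100]).round(1),'y',np.percentile(Q[:,1],[0,2,98,100]).round(1),'z',np.median(Q[:,2]).round(1))
f=near&(z>.045)&(z<.06)
show('rim',f&(hsv[:,0]>45)&(hsv[:,0]<90)&(hsv[:,1]>60))
show('copper',f&(hsv[:,0]<22)&(hsv[:,1]>90))
show('bridge',near&(z>.15)&(z<.17))
s=telemetry.sense();print(s['tool_pos'],s['finger_gap']); f=go(nestpt(-.04,0,.27),Rt(38,s=-1))
E
```

```text
t: 2.8
tool_pos: [0.5632, 0.1742, 0.2844]
tool_rot: [[-0.178, 0.984, -0.001], [0.984, 0.178, 0.001], [0.001, -0.001, -1.0]]
force: [-0.7, 1.6, -0.8]
finger_gap: 0.0005
cam in tool [-0.   -0.08 -0.18] axis [0.   0.28 0.96]
rim 2319 [-29.6   1.5] [ 89.2 101.5] 89.92 x [-80.4 -78.6  19.5  21.1] y [-43.2 -41.9  44.4  46.1] z 52.2
copper 2195 [-21.1   1.3] [83.9 52.2] 0.01 x [-63.1 -61.3  19.5  20.9] y [-24.8 -24.2  25.   27.4] z 52.3
bridge 5698 [46.9  1.2] [ 39.9 142.8] 0.09 x [26.9 27.7 65.9 66.9] y [-70.2 -66.2  68.1  72.6] z 160.2
[0.56322133 0.17426537 0.28458129] 0.0005164150521860553
tcp [0.5744 0.1728 0.281 ] slide [-0.0034, 0.0107, 0.0035] dr [37.99, -0.01, 0.11]
```

```bash
sed -i 's/^O=np.*; YAW/O=np.array([.5259,.1628,0]); YAW/' h.py
python3 -m pendant '[{"slide":[-0.003,0.011,0.003],"dr":[38,0,0],"hand":0.0},{"slide":[-0.003,0.011,0.003],"dr":[38,0,0],"hand":0.0},{"slide":[-0.003,0.011,0.003],"dr":[38,0,0],"hand":0.0},{"slide":[-0.003,0.011,0.003],"dr":[38,0,0],"hand":0.0},{"slide":[-0.003,0.011,0.003],"dr":[38,0,0],"hand":0.0},{"slide":[-0.003,0.011,0.003],"dr":[38,0,0],"hand":0.0},{"slide":[-0.003,0.011,0.003],"dr":[38,0,0],"hand":0.0},{"slide":[-0.003,0.011,0.003],"dr":[38,0,0],"hand":0.0}]'
python3 - <<'E'
from h import *
s=telemetry.sense();print(np.round(s['joints'],1),np.round(s['force'],1),s['tool_pos'])
f=go(nestpt(-.029,0,.131),Rt(38,s=-1)); go(nestpt(.033,0,.057),Rt(38,s=-1))
E
```

```text
t: 3.52
tool_pos: [0.5758, 0.1728, 0.2799]
tool_rot: [[-0.179, 0.775, -0.607], [0.984, 0.141, -0.11], [0.0, -0.616, -0.787]]
force: [0.0, 0.0, 0.8]
finger_gap: 0.0006
[  7.3  48.   33.9  -2.7 136.1 -94.3] [0.  0.  0.8] [0.57577284 0.17276488 0.27992393]
tcp [0.5629 0.1695 0.142 ] slide [-0.001, 0.0746, 0.1167] dr [-0.06, 0.05, 0.08]
tcp [0.5019 0.1585 0.068 ] slide [-0.0009, 0.0714, 0.2132] dr [-0.06, 0.05, 0.08]
```

```bash
python3 -m pendant '[{"slide":[-0.001,0.037,0.058],"dr":[0,0,0],"hand":0.0},{"slide":[-0.001,0.075,0.117],"dr":[0,0,0],"hand":0.0},{"slide":[-0.001,0.075,0.117],"dr":[0,0,0],"hand":0.0},{"slide":[-0.001,0.075,0.117],"dr":[0,0,0],"hand":0.0},{"slide":[-0.001,0.073,0.150],"dr":[0,0,0],"hand":0.0},{"slide":[-0.001,0.072,0.175],"dr":[0,0,0],"hand":0.0},{"slide":[-0.001,0.0715,0.190],"dr":[0,0,0],"hand":0.0},{"slide":[-0.001,0.0715,0.203],"dr":[0,0,0],"hand":0.0},{"slide":[-0.001,0.0715,0.213],"dr":[0,0,0],"hand":0.0},{"slide":[-0.001,0.0715,0.213],"dr":[0,0,0],"hand":0.0},{"slide":[-0.001,0.0715,0.213],"dr":[0,0,0],"hand":0.0},{"slide":[-0.001,0.0715,0.213],"dr":[0,0,0],"hand":0.0}]'
python3 - <<'E'
from h import *
s=telemetry.sense();print(np.round(s['force'],1),s['tool_pos'])
go(nestpt(.033,0,.052),Rt(38,s=-1)); go(nestpt(.034,0,.0385),Rt(38,s=-1))
E
```

```text
t: 4.52
tool_pos: [0.5035, 0.1578, 0.0718]
tool_rot: [[-0.177, 0.779, -0.602], [0.984, 0.14, -0.109], [-0.0, -0.612, -0.791]]
force: [0.8, -0.3, 0.0]
finger_gap: 0.0004
[ 0.8 -0.3  0. ] [0.50346854 0.15778234 0.07183065]
tcp [0.5019 0.1585 0.063 ] slide [0.001, 0.0043, 0.0078] dr [0.3, 0.02, 0.0]
tcp [0.5009 0.1583 0.0495] slide [0.001, 0.0117, 0.0191] dr [0.3, 0.02, 0.0]
```

Run:
```python
from h import *
R=Rt(38,s=-1)
for z in(.057,.050,.0445):go(nestpt(.037,0,z),R)
```

```text
tcp [0.498  0.1578 0.068 ] slide [0.001, -0.002, 0.0063] dr [0.3, 0.02, 0.0]
tcp [0.498  0.1578 0.061 ] slide [0.001, 0.0023, 0.0119] dr [0.3, 0.02, 0.0]
tcp [0.498  0.1578 0.0555] slide [0.001, 0.0057, 0.0162] dr [0.3, 0.02, 0.0]
```

```bash
python3 -m pendant '[{"slide":[0,-0.003,0.0025],"dr":[0,0,0],"hand":0.0},{"slide":[0,-0.003,0.0025],"dr":[0,0,0],"hand":0.0},{"slide":[0,-0.002,0.004],"dr":[0,0,0],"hand":0.0},{"slide":[0,-0.001,0.0055],"dr":[0,0,0],"hand":0.0},{"slide":[0,0.0,0.0065],"dr":[0,0,0],"hand":0.0},{"slide":[0,0.001,0.008],"dr":[0,0,0],"hand":0.0},{"slide":[0,0.001,0.008],"dr":[0,0,0],"hand":0.0},{"slide":[0,0.001,0.008],"dr":[0,0,0],"hand":0.0}]'
python3 - <<'E'
from h import *
s=telemetry.sense();print(np.round(s['force'],1),np.round(s['joint_efforts'],1))
R=Rt(38,s=-1)
for z in(.050,.0445):go(nestpt(.037,0,z),R)
p,d,ci=snap('scene','s2.png')
cv2.imwrite('pics/s2c.png',cv2.resize(cv2.imread('pics/s2.png')[100:270,300:480],None,fx=3,fy=3))
E
```

```text
t: 5.18
tool_pos: [0.4983, 0.1565, 0.0622]
tool_rot: [[-0.177, 0.775, -0.606], [0.984, 0.139, -0.109], [0.0, -0.616, -0.788]]
force: [0.4, -0.1, 0.3]
finger_gap: 0.0006
[ 0.4 -0.1  0.3] [ -0.  -65.  -22.1  -0.2   3.5   0. ]
tcp [0.498  0.1578 0.061 ] slide [0.0013, 0.0006, 0.001] dr [-0.04, -0.01, -0.01]
tcp [0.498  0.1578 0.0555] slide [0.0013, 0.004, 0.0053] dr [-0.04, -0.01, -0.01]
```

View pics/s2c.png

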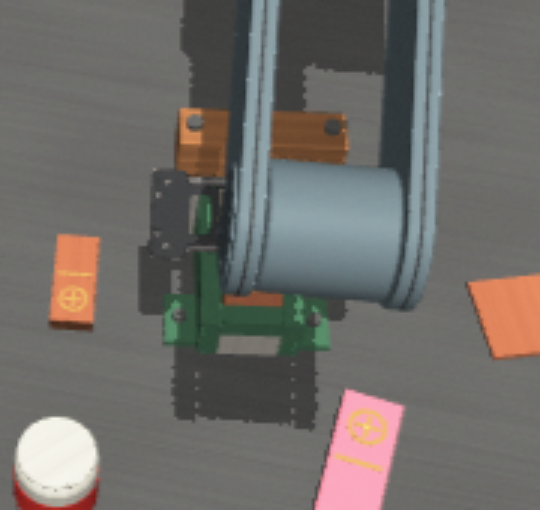

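The arm is clear of the bridge and posts. The block's far end still looks level (image crop 295, 252), so I keep pressing.

```bash
python3 -m pendant '[{"slide":[0.001,0.001,0.0015],"dr":[0,0,0],"hand":0.0},{"slide":[0.001,0.002,0.003],"dr":[0,0,0],"hand":0.0},{"slide":[0.001,0.003,0.004],"dr":[0,0,0],"hand":0.0},{"slide":[0.001,0.004,0.005],"dr":[0,0,0],"hand":0.0},{"slide":[0.001,0.0045,0.006],"dr":[0,0,0],"hand":0.0},{"slide":[0.001,0.0045,0.006],"dr":[0,0,0],"hand":0.0},{"slide":[0.001,0.0045,0.006],"dr":[0,0,0],"hand":0.0}]'
python3 - <<'E'
from h import *
R=Rt(38,s=-1)
go(nestpt(.037,0,.0445),R)
n='wrist';p,d,ci=snap(n,'w3.png')
rr,cc=np.mgrid[0:400,0:640]; W=world(n,ci,d,rr.ravel(),cc.ravel());u,v=axes();L=np.stack([(W-O)@u,(W-O)@v,W[:,2]],1)
n='scene';p,d,ci=snap(n)
W=world(n,ci,d,rr.ravel(),cc.ravel());L=np.stack([(W-O)@u,(W-O)@v,W[:,2]],1)
m=(d.ravel()>0)&(abs(L[:,1])<.022)&(L[:,0]>-.085)&(L[:,0]<-.03)&(L[:,2]<.1)
for a in range(-85,-30,6):
    k=m&(L[:,0]*1000>=a)&(L[:,0]*1000<a+6); print(a,k.sum(),np.median(L[k,2]).round(4) if k.any() else '')
E
```

```text
t: 5.82
tool_pos: [0.4981, 0.1575, 0.0549]
tool_rot: [[-0.177, 0.775, -0.606], [0.984, 0.139, -0.109], [-0.0, -0.616, -0.788]]
force: [0.1, -0.1, 0.7]
finger_gap: 0.0004
tcp [0.498  0.1578 0.0555] slide [0.0003, -0.0004, -0.0005] dr [-0.01, -0.01, -0.02]
-85 203 0.0273
-79 28 0.0515
-73 42 0.0525
-67 25 0.0519
-61 16 0.0524
-55 0 
-49 0 
-43 0 
-37 0 
-31 0
```

View pics/w3.png

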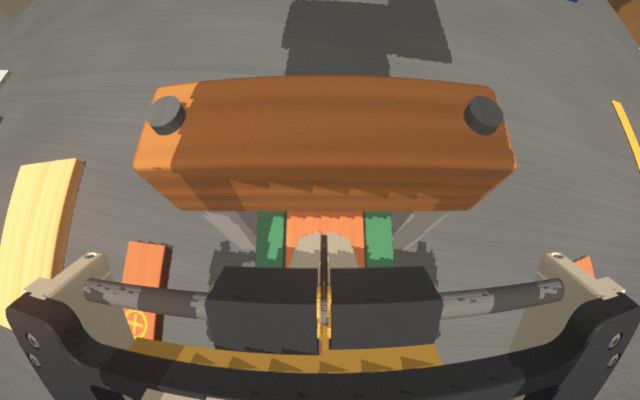

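The fingertips are on the copper at (238, 324), just under the bridge edge. I'll measure the face slope there from depth.

Run:
```python
from h import *
n='wrist';p,d,ci=snap(n);u,v=axes()
for r in(215,220,225,230,240,250,260):
    out=[]
    for c in (275,293,298,355,360,380):
        W=world(n,ci,d,r,c)[0]; out.append(np.round([(W-O)@u*1e3,(W-O)@v*1e3,W[2]*1e3]).astype(int).tolist())
    print(r,out)
```

```text
215 [[45, 32, 52], [45, 20, 52], [45, 17, 51], [45, -20, 53], [45, -24, 52], [45, -37, 52]]
220 [[41, 32, 52], [41, 20, 53], [41, 17, 53], [42, -20, 52], [41, -24, 52], [41, -37, 53]]
225 [[38, 32, 52], [38, 20, 52], [38, 17, 52], [38, -20, 52], [37, -23, 54], [38, -37, 53]]
230 [[35, 32, 52], [35, 20, 52], [35, 17, 52], [35, -20, 51], [34, -23, 53], [34, -36, 53]]
240 [[28, 32, 52], [28, 20, 53], [21, 14, 81], [28, -20, 52], [28, -23, 52], [28, -36, 52]]
250 [[21, 31, 53], [21, 20, 52], [13, 13, 91], [21, -20, 52], [21, -23, 52], [21, -36, 51]]
260 [[15, 31, 52], [6, 15, 100], [6, 13, 99], [7, -15, 98], [15, -23, 51], [15, -36, 52]]
```

Run:
```python
from h import *
n='wrist';s=telemetry.sense();p,d,ci=snap(n,'w4.png');u,v=axes();R0=np.array(s['tool_rot']);p0=np.array(s['tool_pos'])
for r in range(210,290,6):
    out=[]
    for c in (312,320,330):
        W=world(n,ci,d,r,c)[0]; out.append([np.round([(W-O)@u*1e3,(W-O)@v*1e3,W[2]*1e3]).astype(int).tolist(),np.round(R0.T@(W-p0)*1e3).astype(int).tolist()])
    print(r,out)
cv2.imwrite('pics/w4c.png',cv2.resize(cv2.imread('pics/w4.png')[195:290,240:410],None,fx=4,fy=4))
```

```text
210 [[[25, 5, 118], [-5, -36, -52]], [[25, 2, 118], [-2, -36, -51]], [[25, -2, 118], [3, -37, -52]]]
216 [[[44, 8, 52], [-8, -11, 12]], [[44, 3, 53], [-2, -11, 11]], [[44, -4, 52], [4, -11, 12]]]
222 [[[40, 8, 52], [-8, -7, 10]], [[40, 3, 52], [-2, -7, 10]], [[40, -4, 51], [4, -7, 11]]]
228 [[[36, 8, 52], [-7, -4, 7]], [[36, 3, 52], [-2, -4, 7]], [[36, -4, 53], [4, -5, 6]]]
234 [[[26, 7, 75], [-7, -10, -17]], [[26, 2, 74], [-2, -10, -16]], [[26, -3, 75], [4, -10, -17]]]
240 [[[21, 7, 81], [-6, -10, -25]], [[22, 2, 78], [-2, -9, -22]], [[21, -3, 80], [4, -10, -24]]]
246 [[[16, 6, 86], [-6, -10, -32]], [[17, 2, 83], [-2, -8, -29]], [[16, -3, 87], [3, -10, -33]]]
252 [[[12, 6, 93], [-6, -10, -40]], [[13, 2, 88], [-2, -8, -36]], [[12, -3, 92], [3, -10, -39]]]
258 [[[8, 6, 97], [-6, -10, -46]], [[9, 2, 94], [-2, -8, -43]], [[8, -3, 97], [3, -10, -46]]]
264 [[[4, 6, 101], [-5, -10, -51]], [[5, 2, 99], [-2, -8, -49]], [[4, -3, 104], [3, -11, -53]]]
270 [[[-7, 4, 159], [-3, -36, -104]], [[1, 2, 104], [-2, -8, -55]], [[-7, -1, 160], [2, -37, -105]]]
276 [[[-9, 4, 162], [-3, -36, -107]], [[-2, 2, 107], [-2, -8, -59]], [[-9, -1, 161], [2, -36, -106]]]
282 [[[-11, 3, 165], [-3, -37, -111]], [[-5, 2, 112], [-2, -8, -65]], [[-11, -1, 164], [2, -37, -110]]]
288 [[[-13, 3, 167], [-3, -37, -114]], [[-12, 1, 157], [-1, -31, -105]], [[-12, -1, 164], [2, -35, -111]]]
```

View pics/w4c.png

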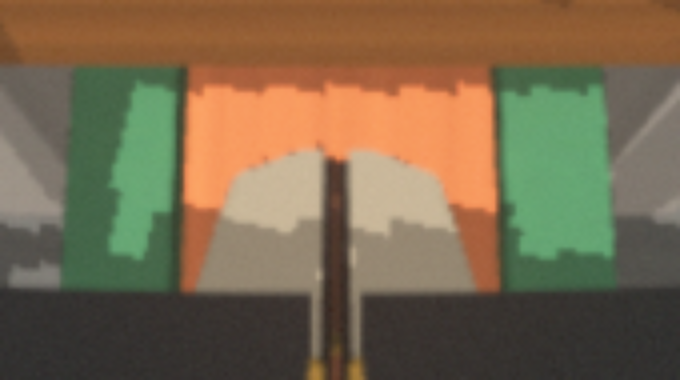

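The block is still level. In depth the visible finger ends sit about 31 mm further back along the tool axis than the stated 14 mm ahead of the TCP, and the body is shifted by the same amount. That fits the lack of contact force, so I'll use tip = TCP − 17 mm along z and probe gently, watching the force.

Run:
```python
from h import *
R=Rt(38,s=-1)
for x,z in((.03,.08),(.041,.064),(.041,.058),(.041,.050),(.041,.043)):go(nestpt(x,0,z),R,ahead=-.017)
```

```text
tcp [0.4861 0.1556 0.0666] slide [0.0003, -0.0167, -0.0016] dr [0.01, -0.01, -0.02]
tcp [0.4752 0.1537 0.0506] slide [0.0003, -0.0156, 0.0178] dr [0.01, -0.01, -0.02]
tcp [0.4752 0.1537 0.0446] slide [0.0003, -0.0119, 0.0225] dr [0.01, -0.01, -0.02]
tcp [0.4752 0.1537 0.0366] slide [0.0003, -0.0069, 0.0289] dr [0.01, -0.01, -0.02]
tcp [0.4752 0.1537 0.0296] slide [0.0003, -0.0026, 0.0344] dr [0.01, -0.01, -0.02]
```

```bash
python3 -m pendant '[{"slide":[0,-0.008,-0.001],"dr":[0,0,0],"hand":0.0},{"slide":[0,-0.016,-0.001],"dr":[0,0,0],"hand":0.0},{"slide":[0,-0.016,0.005],"dr":[0,0,0],"hand":0.0},{"slide":[0,-0.016,0.012],"dr":[0,0,0],"hand":0.0},{"slide":[0,-0.0155,0.018],"dr":[0,0,0],"hand":0.0},{"slide":[0,-0.0155,0.018],"dr":[0,0,0],"hand":0.0},{"slide":[0,-0.0155,0.018],"dr":[0,0,0],"hand":0.0}]'
python3 - <<'E'
from h import *
n='wrist';s=telemetry.sense();p,d,ci=snap(n,'w5.png');u,v=axes();R0=np.array(s['tool_rot']);p0=np.array(s['tool_pos']);print(p0)
rr,cc=np.mgrid[205:262,286:356:1]; W=world(n,ci,d,rr.ravel(),cc.ravel()); T=(W-p0)@R0
m=(abs(T[:,0])<20)&(T[:,2]>-60); L=(W-O)@np.stack([u,v,[0,0,1]],1)
for r in range(210,262,6):
    k=(rr.ravel()==r)&(abs(cc.ravel()-312)<2); print(r,(np.median(L[k],0)*1e3).round(),(np.median(T[k],0)*1e3).round())
E
```

```text
t: 6.6
tool_pos: [0.4745, 0.1533, 0.0498]
tool_rot: [[-0.177, 0.775, -0.607], [0.984, 0.139, -0.109], [0.0, -0.617, -0.787]]
force: [0.7, -0.5, -0.3]
finger_gap: 0.0003
[0.47451401 0.15327206 0.04984137]
210 [ 33.   4. 160.] [ -3. -52. -99.]
216 [ 31.   4. 160.] [  -3.  -51. -100.]
222 [ 29.   4. 160.] [  -3.  -50. -101.]
228 [ 27.   3. 160.] [  -3.  -48. -102.]
234 [ 26.   4. 158.] [  -3.  -46. -101.]
240 [ 26.   4. 153.] [ -3. -43. -98.]
246 [ 26.   4. 146.] [ -4. -38. -92.]
252 [ 26.   4. 137.] [ -4. -33. -85.]
258 [ 26.   5. 125.] [ -4. -25. -76.]
```

```bash
python3 -m pendant '[{"slide":[0,0.002,0.0025],"dr":[0,0,0],"hand":0.0},{"slide":[0,0.004,0.005],"dr":[0,0,0],"hand":0.0},{"slide":[0,0.006,0.0075],"dr":[0,0,0],"hand":0.0},{"slide":[0,0.006,0.0075],"dr":[0,0,0],"hand":0.0},{"slide":[0,0.006,0.0075],"dr":[0,0,0],"hand":0.0}]'
python3 - <<'E'
from h import *
s=telemetry.sense();print(s['force'],s['torque'])
E
```

```text
t: 7.07
tool_pos: [0.4752, 0.1533, 0.0404]
tool_rot: [[-0.177, 0.775, -0.607], [0.984, 0.139, -0.109], [0.0, -0.616, -0.788]]
force: [-0.2, -0.3, -0.1]
finger_gap: 0.0005
[-0.22695458 -0.30203064 -0.06102346] [ 0.08944299 -0.30658136  0.00971653]
```

```bash
python3 -m pendant '[{"slide":[0,0.002,0.0025],"dr":[0,0,0],"hand":0.0},{"slide":[0,0.004,0.005],"dr":[0,0,0],"hand":0.0},{"slide":[0,0.004,0.005],"dr":[0,0,0],"hand":0.0},{"slide":[0,0.004,0.005],"dr":[0,0,0],"hand":0.0}]'
python3 - <<'E'
from h import *
s=telemetry.sense();print(s['force'],s['torque'])
u,v=axes();rr,cc=np.mgrid[0:400,0:640]
for n in('top','scene'):
    p,d,ci=snap(n,n+'6.png'); W=world(n,ci,d,rr.ravel(),cc.ravel()); L=(W-O)@np.stack([u,v,[0,0,1]],1)*1e3
    m=(d.ravel()>0)&(abs(L[:,1])<24)&(L[:,2]<100)&(L[:,2]>20)
    for a in range(-85,-10,6):
        k=m&(L[:,0]>=a)&(L[:,0]<a+6)
        if k.any(): print(n,a,k.sum(),np.percentile(L[k,2],[5,50,95]).round(1))
E
```

```text
t: 7.4
tool_pos: [0.4752, 0.1534, 0.0341]
tool_rot: [[-0.177, 0.775, -0.606], [0.984, 0.139, -0.109], [0.0, -0.616, -0.788]]
force: [-0.5, 0.1, -0.4]
finger_gap: 0.0002
[-0.51481783  0.11877452 -0.36605041] [ 0.13048159 -0.31436264 -0.03509886]
top -13 3 [32.8 46.8 50.4]
scene -85 135 [21.8 40.5 53. ]
scene -79 33 [48.5 51.8 55.3]
scene -73 42 [48.1 51.8 54.3]
scene -67 14 [47.8 50.8 52.3]
scene -61 16 [57.8 62.1 64. ]
scene -55 39 [31.2 57.7 64.1]
scene -49 36 [28.7 31.8 35.2]
scene -43 22 [28.7 31.3 33.5]
scene -37 1 [30. 30. 30.]
```

The block is tipping: its end is up to about 63 mm and the pocket floor is showing at 31 mm. I'll push a bit further.

```bash
python3 -m pendant '[{"slide":[0,0.0015,0.002],"dr":[0,0,0],"hand":0.0},{"slide":[0,0.003,0.004],"dr":[0,0,0],"hand":0.0},{"slide":[0,0.0035,0.0045],"dr":[0,0,0],"hand":0.0},{"slide":[0,0.0035,0.0045],"dr":[0,0,0],"hand":0.0},{"slide":[0,0.0035,0.0045],"dr":[0,0,0],"hand":0.0}]'
cat > tip.py <<'E'
from h import *
s=telemetry.sense();print(s['force'],s['torque'])
u,v=axes();rr,cc=np.mgrid[0:400,0:640]
for n in('top','scene'):
    p,d,ci=snap(n); W=world(n,ci,d,rr.ravel(),cc.ravel()); L=(W-O)@np.stack([u,v,[0,0,1]],1)*1e3
    m=(d.ravel()>0)&(abs(L[:,1])<24)&(L[:,2]<100)&(L[:,2]>20)
    for a in range(-67,30,6):
        k=m&(L[:,0]>=a)&(L[:,0]<a+6)
        if k.any(): print(n,a,k.sum(),np.percentile(L[k,2],[5,50,95]).round(1))
E
python3 tip.py
```

```text
t: 7.92
tool_pos: [0.4753, 0.1534, 0.031]
tool_rot: [[-0.177, 0.775, -0.606], [0.984, 0.139, -0.109], [-0.0, -0.616, -0.788]]
force: [-0.8, -0.5, 13.1]
finger_gap: 0.0004
[-0.76317014 -0.4840407  13.13071158] [-0.18323667  1.02056767 -0.00236662]
top -13 3 [32.3 51.7 53.7]
top -7 1 [36.2 36.2 36.2]
top 5 5 [33.5 46.8 51.2]
top 11 16 [40.4 70.  93.5]
top 17 33 [42.8 84.4 92.1]
scene -67 12 [49.2 51.5 53.4]
scene -61 6 [57.7 59.2 62.8]
scene -55 31 [30.1 36.2 61.6]
scene -49 32 [27.5 30.8 34.3]
scene -43 25 [27.5 30.6 33.7]
```

```bash
python3 -m pendant '[{"slide":[0,-0.001,-0.01],"dr":[0,0,0],"hand":0.0},{"slide":[0,0,-0.04],"dr":[0,0,0],"hand":0.0},{"slide":[0,0,-0.08],"dr":[0,0,0],"hand":0.0},{"slide":[0,0,-0.12],"dr":[0,0,0],"hand":0.0},{"slide":[0,0,-0.16],"dr":[0,0,0],"hand":0.0},{"slide":[0,0,-0.18],"dr":[0,0,0],"hand":0.05},{"slide":[0,-0.06,-0.23],"dr":[-7,0,0],"hand":0.093},{"slide":[0,-0.06,-0.23],"dr":[-38,0,0],"hand":0.093},{"slide":[0,-0.06,-0.23],"dr":[-38,0,0],"hand":0.093},{"slide":[0,-0.06,-0.23],"dr":[-38,0,0],"hand":0.093},{"slide":[0,-0.06,-0.23],"dr":[-38,0,0],"hand":0.093},{"slide":[0,-0.06,-0.23],"dr":[-38,0,0],"hand":0.093}]'
python3 tip.py
python3 - <<'E'
from h import *
u,v=axes();M=np.stack([u,v,[0,0,1]],1)
s=telemetry.sense();print('nest',(s['tool_pos']-O)@M)
p,d,ci=snap('wrist','w7.png');R0=np.array(s['tool_rot']);p0=np.array(s['tool_pos'])
rr,cc=np.mgrid[0:400,0:640]; W=world('wrist',ci,d,rr.ravel(),cc.ravel()); T=((W-p0)@R0)*1e3
m=(d.ravel()>0)&(abs(T[:,1])<14)&(abs(T[:,0])<75)&(T[:,2]<30)
print('finger max z',np.percentile(T[m,2],[50,90,99,100]).round())
g=T[m&(T[:,2]>-60)]; print('x',np.percentile(g[:,0],[0,5,50,95,100]).round(), 'y',np.percentile(g[:,1],[0,50,100]).round())
E
```

```text
t: 9.02
tool_pos: [0.566, 0.1703, 0.2485]
tool_rot: [[-0.177, 0.984, 0.007], [0.984, 0.177, 0.001], [-0.0, 0.007, -1.0]]
force: [-0.9, 0.3, 0.5]
finger_gap: 0.0426
[-0.87857245  0.25618149  0.48091518] [0.07003824 0.03428265 0.02857922]
top -67 4 [50.4 50.7 51.2]
top -55 1 [32.2 32.2 32.2]
top -49 2 [70.7 73.1 75.5]
top -43 2 [29.6 30.6 31.6]
top -37 5 [36.6 68.3 69.9]
top -31 34 [53.1 66.6 69.6]
top -25 43 [56.6 63.3 67.4]
top -19 46 [53.4 61.6 64.9]
top -13 45 [52.4 57.9 62.1]
top -7 45 [50.1 54.8 60.2]
top -1 46 [47.6 52.5 56.1]
top 5 49 [44.6 49.4 53.4]
top 11 43 [41.8 46.4 51. ]
top 17 31 [42.  45.8 48.3]
scene -67 18 [47.7 50.1 52.7]
scene -61 22 [57.3 61.1 65.3]
scene -55 92 [31.1 64.5 74.1]
scene -49 80 [29.3 68.5 76.3]
scene -43 43 [27.5 69.5 73.6]
scene -37 26 [66.  68.6 71.3]
scene -31 24 [64.5 66.5 68.4]
scene -25 26 [61.3 63.4 67. ]
scene -19 21 [58.3 61.3 62.5]
scene -13 24 [56.1 58.9 61.1]
scene -7 20 [53.  55.  56.8]
scene -1 24 [50.4 52.5 55.3]
scene 5 19 [47.8 49.2 52.3]
scene 11 24 [45.2 47.7 49.9]
scene 17 18 [41.6 44.2 47.1]
scene 23 25 [37.7 41.2 44.2]
scene 29 18 [35.6 38.3 42. ]
nest [-4.12370229e-02 -1.86135891e-05  2.48748552e-01]
finger max z [-66. -30. -16. -13.]
x [-41. -38. -25.  38.  41.] y [-11. -10.   8.]
```

View pics/w7.png

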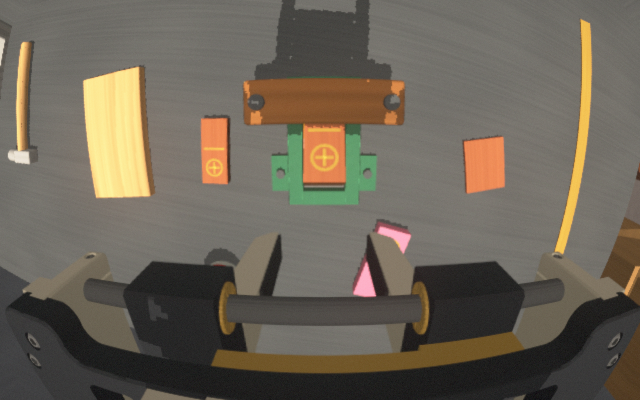

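The block stays tipped at 25°, with its face slope matching the ramp and the raised end at about x −48, z 76. The wrist view shows it at (157, 323) between the open fingers' path. Next is a vertical grasp at fixture x −41, tips at z 58.

Run:
```python
from h import *
R=Rt(0,s=-1)
for z in(.11,.058):go(nestpt(-.041,0,z),R,ahead=-.016)
```

```text
tcp [0.5663 0.1701 0.094 ] slide [0.0002, -0.0014, 0.1542] dr [0.05, 0.01, -0.01]
tcp [0.5663 0.1701 0.042 ] slide [0.0003, -0.0014, 0.2062] dr [0.05, 0.01, -0.01]
```

```bash
python3 -m pendant '[{"slide":[0,-0.001,0.03],"dr":[0,0,0],"hand":0.093},{"slide":[0,-0.001,0.06],"dr":[0,0,0],"hand":0.093},{"slide":[0,-0.001,0.09],"dr":[0,0,0],"hand":0.093},{"slide":[0,-0.001,0.12],"dr":[0,0,0],"hand":0.093},{"slide":[0,-0.001,0.154],"dr":[0,0,0],"hand":0.093},{"slide":[0,-0.001,0.154],"dr":[0,0,0],"hand":0.093},{"slide":[0,-0.001,0.154],"dr":[0,0,0],"hand":0.093},{"slide":[0,-0.001,0.154],"dr":[0,0,0],"hand":0.093}]'
python3 - <<'E'
from h import *
R=Rt(0,s=-1)
go(nestpt(-.041,0,.058),R,ahead=-.016)
E
```

```text
t: 9.83
tool_pos: [0.5689, 0.17, 0.0938]
tool_rot: [[-0.177, 0.984, 0.001], [0.984, 0.177, -0.0], [-0.0, 0.001, -1.0]]
force: [-0.1, -1.3, 0.6]
finger_gap: 0.0928
tcp [0.5663 0.1701 0.042 ] slide [0.0006, -0.0026, 0.0518] dr [0.03, 0.01, -0.02]
```

```bash
python3 -m pendant '[{"slide":[0,-0.002,0.015],"dr":[0,0,0],"hand":0.093},{"slide":[0,-0.002,0.03],"dr":[0,0,0],"hand":0.093},{"slide":[0,-0.002,0.045],"dr":[0,0,0],"hand":0.093},{"slide":[0,-0.002,0.052],"dr":[0,0,0],"hand":0.093},{"slide":[0,-0.002,0.052],"dr":[0,0,0],"hand":0.093},{"slide":[0,-0.002,0.052],"dr":[0,0,0],"hand":0.093}]'
python3 - <<'E'
from h import *
go(nestpt(-.041,0,.058),Rt(0,s=-1),ahead=-.016); print(telemetry.sense()['force'])
n='wrist';s=telemetry.sense();p,d,ci=snap(n,'w8.png')
cv2.imwrite('pics/w8c.png',cv2.resize(cv2.imread('pics/w8.png')[150:350,190:450],None,fx=3,fy=3))
E
```

```text
t: 10.33
tool_pos: [0.5665, 0.1697, 0.0423]
tool_rot: [[-0.177, 0.984, 0.002], [0.984, 0.177, 0.0], [-0.0, 0.002, -1.0]]
force: [0.8, 0.2, 0.2]
finger_gap: 0.0927
tcp [0.5663 0.1701 0.042 ] slide [0.0004, -0.0002, 0.0003] dr [0.11, 0.01, -0.01]
[0.76260349 0.24127017 0.15724643]
```

View pics/w8c.png

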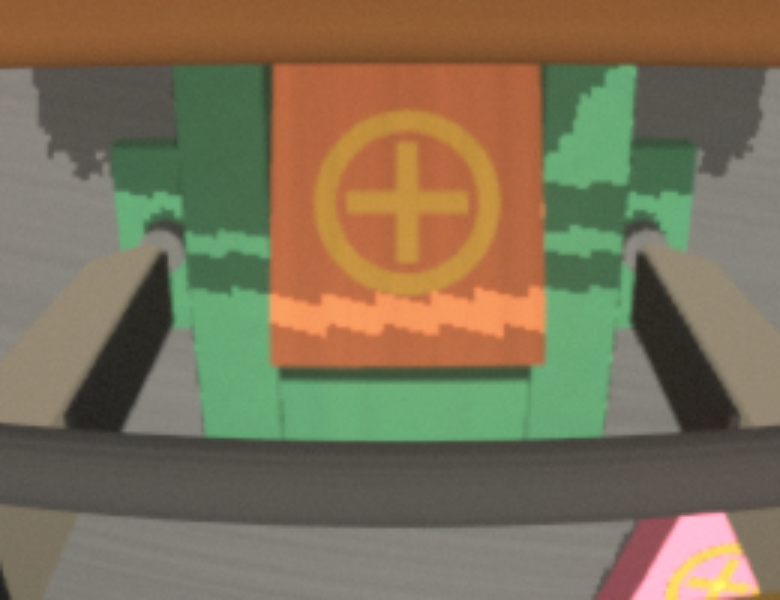

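The fingers straddle the block symmetrically, with the pads reaching nearly to the tips at crop (245, 165) and (245, 640). Closing now.

```bash
python3 -m pendant '[{"slide":[0,0,0],"dr":[0,0,0],"hand":0.03},{"slide":[0,0,0],"dr":[0,0,0],"hand":0.03},{"slide":[0,0,0],"dr":[0,0,0],"hand":0.03},{"slide":[0,0,0],"dr":[0,0,0],"hand":0.03},{"slide":[0,0,0],"dr":[0,0,0],"hand":0.03},{"slide":[0,0,0],"dr":[0,0,0],"hand":0.03},{"slide":[0,0,0],"dr":[0,0,0],"hand":0.03},{"slide":[0,0,0],"dr":[0,0,0],"hand":0.03},{"slide":[0,0,0],"dr":[0,0,0],"hand":0.03},{"slide":[0,0,0],"dr":[0,0,0],"hand":0.03}]' 50
```

```text
t: 11.22
tool_pos: [0.5653, 0.1696, 0.0409]
tool_rot: [[-0.177, 0.984, 0.0], [0.984, 0.177, 0.0], [0.0, 0.0, -1.0]]
force: [0.5, 0.8, 0.5]
finger_gap: 0.0497
```

```bash
python3 -m pendant '[{"slide":[0,0.005,-0.004],"dr":[0,0,0],"hand":0.03},{"slide":[0,0.012,-0.008],"dr":[0,0,0],"hand":0.03},{"slide":[0,0.02,-0.013],"dr":[0,0,0],"hand":0.03},{"slide":[0,0.03,-0.019],"dr":[0,0,0],"hand":0.03},{"slide":[0,0.04,-0.026],"dr":[0,0,0],"hand":0.03},{"slide":[0,0.05,-0.034],"dr":[0,0,0],"hand":0.03},{"slide":[0,0.06,-0.045],"dr":[0,0,0],"hand":0.03},{"slide":[0,0.07,-0.06],"dr":[0,0,0],"hand":0.03},{"slide":[0,0.075,-0.08],"dr":[0,0,0],"hand":0.03},{"slide":[0,0.075,-0.10],"dr":[0,0,0],"hand":0.03},{"slide":[0,0.075,-0.12],"dr":[0,0,0],"hand":0.03},{"slide":[0,0.075,-0.14],"dr":[0,0,0],"hand":0.03}]'
python3 -m pendant '[{"slide":[0,0,-0.02],"dr":[0,0,0],"hand":0.03},{"slide":[0,0,-0.04],"dr":[0,0,0],"hand":0.03},{"slide":[0,0,-0.06],"dr":[0,0,0],"hand":0.03},{"slide":[0,0,-0.06],"dr":[0,0,0],"hand":0.03},{"slide":[0,0,-0.06],"dr":[0,0,0],"hand":0.03}]'
cat > blk.py <<'E'
# block pose in tool frame from the wrist depth: fit plane to copper pixels
from h import *
s=telemetry.sense();R0=np.array(s['tool_rot']);p0=np.array(s['tool_pos']);print(np.round(p0,4),'F',np.round(s['force'],1),'gap',s['finger_gap'])
n='wrist';p,d,ci=snap(n,'wb.png')
rr,cc=np.mgrid[0:400,0:640]; W=world(n,ci,d,rr.ravel(),cc.ravel()); T=(W-p0)@R0
hsv=cv2.cvtColor(p,cv2.COLOR_RGB2HSV).reshape(-1,3).astype(int)
m=(d.ravel()>0)&(hsv[:,0]<22)&(hsv[:,1]>90)&(abs(T[:,0])<.024)&(T[:,2]>-.06)&(T[:,2]<.09)&(T[:,1]<.03)&(T[:,1]>-.14)
Q=T[m]; 
for _ in range(3):
    A=np.c_[Q[:,:2],np.ones(len(Q))]; k=np.linalg.lstsq(A,Q[:,2],rcond=None)[0]; Q=Q[abs(A@k-Q[:,2])<.004]
print(len(Q),'plane z=%.3fx+%.3fy+%.4f'%tuple(k),'face tilt in tool yz',np.degrees(np.arctan(k[1])).round(2),'y range',np.percentile(Q[:,1],[0,1,99,100]).round(4),'z',np.percentile(Q[:,2],[1,99]).round(4))
E
python3 blk.py
```

```text
t: 12.22
tool_pos: [0.6396, 0.1827, 0.1818]
tool_rot: [[-0.177, 0.984, -0.0], [0.984, 0.177, -0.0], [-0.0, -0.0, -1.0]]
force: [-0.2, 0.5, -1.0]
finger_gap: 0.0494
t: 12.63
tool_pos: [0.6401, 0.1829, 0.2419]
tool_rot: [[-0.177, 0.984, 0.003], [0.984, 0.177, 0.0], [-0.0, 0.003, -1.0]]
force: [0.3, -0.4, -2.6]
finger_gap: 0.0496
[0.6401 0.1829 0.2419] F [ 0.3 -0.4 -2.6] gap 0.04959209588667237
16969 plane z=-0.002x+-0.470y+-0.0320 face tilt in tool yz -25.16 y range [-0.1024 -0.1007  0.0053  0.007 ] z [-0.0345  0.0153]
```

The block is held with no slip, with its face at 25.2° in the tool frame as expected. Now the placing moves.

```bash
cat > place.py <<'E'
import sys
from h import *
a=np.radians(25.16);Bx=np.array([0,-np.cos(a),np.sin(a)]);Bz=np.array([0,-np.sin(a),-np.cos(a)]);B=np.stack([Bx,np.cross(Bz,Bx),Bz],1)
org=np.array([0,-.0393,.0086])
def tgt(c,z,yaw=191.4,frm=None):
    u,v=axes(yaw);Rb=np.stack([u,v,[0,0,1]],1);R=Rb@B.T
    go(np.array([c[0],c[1],z])-R@org,R,ahead=0,frm=frm)
E
python3 - <<'E'
from place import *
tgt((.566,-.164),.10)
E
```

```text
tcp [ 0.6045 -0.1562  0.0911] slide [-0.3275, -0.094, 0.1491] dr [25.14, -0.27, -1.2]
```

```bash
python3 -m pendant '[{"slide":[-0.02,-0.005,0],"dr":[2,0,0],"hand":0.03},{"slide":[-0.05,-0.014,0],"dr":[4,0,0],"hand":0.03},{"slide":[-0.08,-0.023,0],"dr":[7,0,0],"hand":0.03},{"slide":[-0.11,-0.032,0.01],"dr":[10,0,0],"hand":0.03},{"slide":[-0.14,-0.04,0.02],"dr":[13,0,0],"hand":0.03},{"slide":[-0.17,-0.05,0.03],"dr":[16,0,0],"hand":0.03},{"slide":[-0.20,-0.058,0.04],"dr":[19,0,0],"hand":0.03},{"slide":[-0.23,-0.066,0.05],"dr":[22,0,-0.5],"hand":0.03},{"slide":[-0.26,-0.075,0.06],"dr":[24,0,-1],"hand":0.03},{"slide":[-0.29,-0.084,0.07],"dr":[25.1,-0.3,-1.2],"hand":0.03},{"slide":[-0.315,-0.09,0.08],"dr":[25.1,-0.3,-1.2],"hand":0.03},{"slide":[-0.3275,-0.094,0.09],"dr":[25.1,-0.3,-1.2],"hand":0.03}]'
python3 -m pendant '[{"slide":[0,0,0],"dr":[0,0,0],"hand":0.03},{"slide":[0,0,0],"dr":[0,0,0],"hand":0.03},{"slide":[0,0,0],"dr":[0,0,0],"hand":0.03}]'
python3 blk.py
python3 - <<'E'
from place import *
s=telemetry.sense()
n='wrist';p,d,ci=snap(n,'w9.png')
rr,cc=np.mgrid[0:400,0:640]; W=world(n,ci,d,rr.ravel(),cc.ravel())
hsv=cv2.cvtColor(p,cv2.COLOR_RGB2HSV).reshape(-1,3).astype(int)
m=(d.ravel()>0)&(abs(W[:,2]-.018)<.006)&(abs(W[:,0]-.56)<.16)&(abs(W[:,1]+.16)<.13)&(hsv[:,2]>60)
Q=(W[m]*1e3).astype(np.float32)
bad=(Q[:,1]<-90)
r=cv2.minAreaRect(Q[:,:2].copy());print('board',m.sum(),r,np.round(cv2.boxPoints(r)).tolist(),np.median(Q[:,2]))
tgt((.566,-.164),.06);tgt((.566,-.164),.018)
E
```

```text
t: 13.68
tool_pos: [0.6033, -0.1593, 0.1473]
tool_rot: [[-0.196, 0.886, -0.419], [0.981, 0.177, -0.083], [0.0, -0.428, -0.904]]
force: [-0.7, 0.2, -2.4]
finger_gap: 0.0496
t: 13.93
tool_pos: [0.6045, -0.1547, 0.1509]
tool_rot: [[-0.199, 0.888, -0.416], [0.98, 0.18, -0.084], [0.0, -0.424, -0.906]]
force: [0.6, 0.4, -2.1]
finger_gap: 0.0496
[ 0.6045 -0.1547  0.1509] F [ 0.6  0.4 -2.1] gap 0.04958211186824193
16606 plane z=-0.001x+-0.470y+-0.0317 face tilt in tool yz -25.17 y range [-0.1025 -0.1009  0.0053  0.0069] z [-0.0342  0.0157]
board 4230 ((567.1004028320312, -166.03948974609375), (200.15878295898438, 120.67438507080078), 10.48936653137207) [[458.0, -125.0], [480.0, -244.0], [676.0, -207.0], [655.0, -88.0]] 18.22843
tcp [ 0.6045 -0.1562  0.0511] slide [-0.0015, 0.0417, 0.0916] dr [0.15, 0.09, 0.09]
tcp [ 0.6045 -0.1562  0.0091] slide [-0.0015, 0.0595, 0.1297] dr [0.15, 0.09, 0.09]
```

View pics/w9.png

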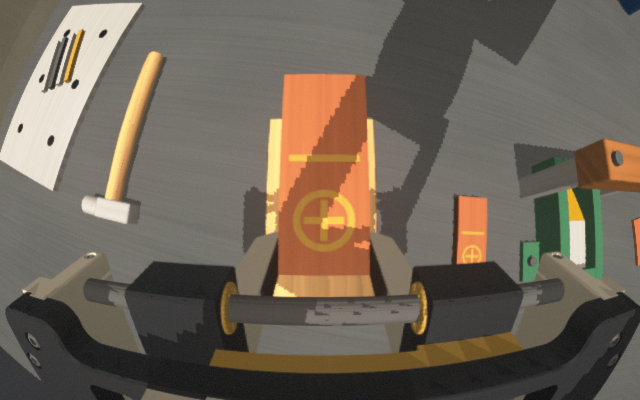

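The block is level over the board and aligned (image 180, 325). The board estimates agree to about 2 mm and 1°, so I'll use centre (566.5, −165) mm, yaw 191°.

Run:
```python
from place import *
for z in(.035,.022,.017):tgt((.5665,-.165),z,191.0)
```

```text
tcp [ 0.605  -0.1575  0.0261] slide [-0.0029, 0.0526, 0.1141] dr [0.15, 0.26, 0.45]
tcp [ 0.605  -0.1575  0.0131] slide [-0.0029, 0.058, 0.1259] dr [0.15, 0.26, 0.45]
tcp [ 0.605  -0.1575  0.0081] slide [-0.0028, 0.0602, 0.1304] dr [0.15, 0.26, 0.45]
```

```bash
python3 -m pendant '[{"slide":[-0.003,0.013,0.028],"dr":[0,0.2,0.4],"hand":0.03},{"slide":[-0.003,0.026,0.056],"dr":[0,0.2,0.4],"hand":0.03},{"slide":[-0.003,0.039,0.084],"dr":[0,0.2,0.4],"hand":0.03},{"slide":[-0.003,0.046,0.1],"dr":[0,0.2,0.4],"hand":0.03},{"slide":[-0.003,0.0525,0.114],"dr":[0,0.2,0.4],"hand":0.03},{"slide":[-0.003,0.0525,0.114],"dr":[0,0.2,0.4],"hand":0.03},{"slide":[-0.003,0.0525,0.114],"dr":[0,0.2,0.4],"hand":0.03},{"slide":[-0.003,0.0525,0.114],"dr":[0,0.2,0.4],"hand":0.03}]'
python3 blk.py;  python3 - <<'E'
from place import *
for z in(.022,.018,.017):tgt((.5665,-.165),z,191.0)
E
```

```text
t: 14.7
tool_pos: [0.6054, -0.1589, 0.027]
tool_rot: [[-0.191, 0.89, -0.414], [0.982, 0.173, -0.082], [-0.002, -0.422, -0.906]]
force: [-0.3, -1.2, -1.4]
finger_gap: 0.0497
[ 0.6054 -0.1589  0.027 ] F [-0.3 -1.2 -1.4] gap 0.049713429075930925
16361 plane z=-0.000x+-0.469y+-0.0316 face tilt in tool yz -25.13 y range [-0.1024 -0.101   0.0053  0.0065] z [-0.034   0.0158]
tcp [ 0.605  -0.1575  0.0131] slide [0.0017, 0.0058, 0.013] dr [0.22, 0.11, -0.04]
tcp [ 0.605  -0.1575  0.0091] slide [0.0017, 0.0075, 0.0166] dr [0.22, 0.11, -0.04]
tcp [ 0.605  -0.1575  0.0081] slide [0.0017, 0.0079, 0.0175] dr [0.22, 0.11, -0.04]
```

Slow descent, about 1–2 mm per row at the end.

```bash
python3 -m pendant '[{"slide":[0.001,0.002,0.0045],"dr":[0.2,0.1,0],"hand":0.03},{"slide":[0.001,0.004,0.009],"dr":[0.2,0.1,0],"hand":0.03},{"slide":[0.001,0.005,0.0115],"dr":[0.2,0.1,0],"hand":0.03},{"slide":[0.001,0.0058,0.013],"dr":[0.2,0.1,0],"hand":0.03},{"slide":[0.001,0.0063,0.014],"dr":[0.2,0.1,0],"hand":0.03},{"slide":[0.001,0.0068,0.015],"dr":[0.2,0.1,0],"hand":0.03},{"slide":[0.001,0.0068,0.015],"dr":[0.2,0.1,0],"hand":0.03},{"slide":[0.001,0.0068,0.015],"dr":[0.2,0.1,0],"hand":0.03}]'
python3 - <<'E'
from place import *
tgt((.5665,-.165),.0175,191.0); print(telemetry.sense()['force'])
E
```

```text
t: 15.42
tool_pos: [0.6036, -0.1584, 0.0097]
tool_rot: [[-0.189, 0.887, -0.42], [0.982, 0.171, -0.08], [0.001, -0.428, -0.904]]
force: [-2.6, 0.8, 4.7]
finger_gap: 0.05
tcp [ 0.605  -0.1575  0.0086] slide [0.0006, 0.0019, 0.0004] dr [-0.17, -0.1, -0.06]
[-2.60276053  0.83089589  4.7150021 ]
```

Contact shows at +4.7 N, up from −2 N while carrying. Releasing and backing off.

```bash
python3 -m pendant '[{"slide":[0,0,0],"dr":[0,0,0],"hand":0.054},{"slide":[0,0,0],"dr":[0,0,0],"hand":0.06},{"slide":[0,0,0],"dr":[0,0,0],"hand":0.075},{"slide":[0,0,0],"dr":[0,0,0],"hand":0.08},{"slide":[0,0,0],"dr":[0,0,0],"hand":0.08},{"slide":[0,0,0],"dr":[0,0,0],"hand":0.08},{"slide":[0,0,-0.01],"dr":[0,0,0],"hand":0.08},{"slide":[0,0,-0.03],"dr":[0,0,0],"hand":0.08},{"slide":[0,0,-0.06],"dr":[0,0,0],"hand":0.08},{"slide":[0,0,-0.10],"dr":[0,0,0],"hand":0.08},{"slide":[0,0,-0.14],"dr":[0,0,0],"hand":0.08},{"slide":[0,0,-0.18],"dr":[0,0,0],"hand":0.08}]'
python3 -m pendant '[{"slide":[0,-0.03,-0.03],"dr":[0,0,0],"hand":0.08},{"slide":[0,-0.06,-0.05],"dr":[-5,0,0],"hand":0.08},{"slide":[0,-0.06,-0.05],"dr":[-10,0,0],"hand":0.08},{"slide":[0,-0.06,-0.05],"dr":[-10,0,0],"hand":0.08},{"slide":[0,-0.06,-0.05],"dr":[-10,0,0],"hand":0.08}]'
python3 - <<'E'
from h import *
rr,cc=np.mgrid[0:400,0:640]
for n in('wrist','scene','top'):
    p,d,ci=snap(n,n+'F.png'); W=world(n,ci,d,rr.ravel(),cc.ravel());hsv=cv2.cvtColor(p,cv2.COLOR_RGB2HSV).reshape(-1,3).astype(int)
    reg=(d.ravel()>0)&(abs(W[:,0]-.566)<.13)&(abs(W[:,1]+.165)<.11)
    cu=reg&(abs(W[:,2]-.038)<.005);
    if cu.sum()>50: print(n,'block',cu.sum(),cv2.minAreaRect((W[cu,:2]*1e3).astype(np.float32)),'z',np.percentile(W[cu,2]*1e3,[5,50,95]).round(1))
    bo=reg&(abs(W[:,2]-.018)<.006)&(hsv[:,2]>90)
    if bo.sum()>50: print(n,'board',cv2.minAreaRect((W[bo,:2]*1e3).astype(np.float32)))
    for l in('tin','hammer','offcut'):
        for o in nets.outline_of(n,l)[:1]: print(l,round(o['conf'],2),np.round(o['point']))
cv2.imwrite('pics/F.png',cv2.resize(cv2.imread('pics/sceneF.png')[90:310,110:540],None,fx=1.8,fy=1.8))
E
```

```text
t: 16.42
tool_pos: [0.6799, -0.1436, 0.1733]
tool_rot: [[-0.189, 0.888, -0.42], [0.982, 0.172, -0.079], [0.002, -0.427, -0.904]]
force: [1.3, -1.6, -0.5]
finger_gap: 0.0801
t: 16.83
tool_pos: [0.6465, -0.1506, 0.2442]
tool_rot: [[-0.189, 0.947, -0.259], [0.982, 0.182, -0.049], [0.001, -0.263, -0.965]]
force: [0.2, -0.2, 0.1]
finger_gap: 0.08
wrist block 3489 ((564.177001953125, -166.09661865234375), (119.76309204101562, 50.834651947021484), 10.749165534973145) z [37.  38.4 39.7]
wrist board ((567.0245971679688, -165.60821533203125), (199.82144165039062, 120.15202331542969), 10.802878379821777)
tin 0.56 [334. 421.]
hammer 0.97 [120. 159.]
offcut 0.95 [199. 608.]
scene block 676 ((566.5673217773438, -165.7248992919922), (124.76112365722656, 50.30234146118164), 11.082632064819336) z [34.5 37.7 40.9]
scene board ((569.2167358398438, -165.3709716796875), (205.91397094726562, 120.86524200439453), 11.496152877807617)
tin 0.66 [256. 318.]
hammer 0.78 [167. 169.]
offcut 0.88 [205. 474.]
top board ((513.9598388671875, -226.33346557617188), (33.38627243041992, 84.08795166015625), 82.68472290039062)
tin 0.83 [149. 301.]
hammer 0.67 [242. 484.]
offcut 0.59 [251. 159.]
```

View pics/F.png

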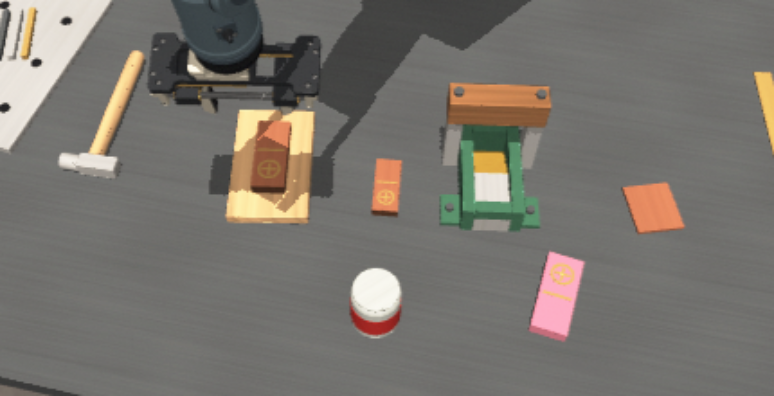

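The block lies flat and copper up in the middle of the board (crop 157, 270), 3 mm from its centre and with the same yaw. The tin, hammer and offcut haven't moved, and the gripper is clear. Handing in.

```bash
python3 -c "
from workcell import ticket
print(ticket.finish_job())"
```

```text
the job is handed in; nothing more can be done
None
```

The engraving block is out of the fixture and lying copper face up, lengthwise in the middle of the wooden board. I handed the job in at about 17 s; no verdict is reported.

I pressed the end under the bridge with the closed fingers at a 38° tilt until the block stayed tipped at 25°. I then gripped the raised end, drew the block out along the ramp, levelled it, set it down until light contact and let go.

**Last checks:**
- **Block:** its centre is about 3 mm from the board's centre, mostly along the length. It is parallel to the board within 0.5° and flat, with the top face at 38 mm.
- **Other things:** the tin, hammer and offcut show within a few pixels of where they were.
- **Robot:** the gripper is open, well clear, and reads no force.

**What disagreed:**
- **Finger length:** the fingertips sit about 31 mm further back than the stated 14 mm ahead of the TCP. My first press therefore touched nothing, and I corrected for the offset using wrist depth and the force reading. The highest force I read was about 13 N, at the end of the press.
- **Board angle:** the cameras differed by 1–2 mm in position and about 1° in angle.
- **Top camera:** the arm hid the block from it in the final check, so that check rests on the wrist and scene cameras.

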